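Clear the compass and hover the hand lens over the patched lozenge

TASK

The steel compass standing in the centre of the turntable is in the way of an inspection: lift it out and stand it upright in the wooden tool cup on the bench, lowering it in rather than dropping it. Then take the hand lens by its handle, lift it clear above the height of the red anvil, bring it over without touching any of the other things, and finish still holding it level about 20 mm above the tulipwood lozenge with the dark round patch, the glass centred on the patch and touching nothing but the gripper. Leave the lozenges, anvil, mallet and glue bottle where they are; the program ends while the lens is held still there.

Things in the scene. Friction and masses are not known exactly. Their poses are not given: they have to be found in the camera images.
- turntable: Lacquered plywood turntable, a disc 490 mm across, locked so it does not turn, its top 30 mm above the bench. Origin on its axis at bench height (z = 0); z up. At its centre stands a brass bush, 27 mm across and 20 mm high (top at z = 0.050), with a 15 mm hole down to the turntable's top. In its frame the lens lies on the +y side, then towards the axis the anvil, and the lozenges and the mallet lie on the -y side.
- compass: Closed steel drawing compass standing loosely in the bush, points down, 160 mm long, about 70 g. Origin at the points (its lower end); its z axis runs along it up to the head. Legs 12 mm round from 0 to 100 mm; hinge block 20 x 10 mm from 99 to 123 mm; dark knurled round grip, 13 mm in diameter, from 123 to 160 mm: take it there from above. It may lean by some degrees.
- cup: Round wooden tool cup with brass bands, screwed to the bench, empty. 54 mm outside, 46 mm inside diameter, 85 mm high, floor 6 mm thick, open at the top. Origin at the centre of its underside; z up. A compass let go in it may lean against the rim.
- lens: Nickel-framed hand lens lying flat on the turntable, about 120 g. Round frame 72 mm across and 10 mm thick with clear glass; origin at the centre of the glass at the height of the underside of the frame; z up through the glass; the dark wooden handle points to its -x, 18 mm wide (along y), 16 mm thick (z 0 to 16 mm), from x = -47 to -142 mm. The frame's rim to handle is joined by a 10 mm round nickel neck.
- lens_handle (a point): Good grip point on the lens handle, on its centre line: 80 mm from the glass centre along -x and 8 mm above the underside; axes as the lens.
- lozenge_marked: Target: rosy-brown tulipwood parquet lozenge (rhombus), 69 mm long along its x, 40 mm wide along its y, 10 mm thick, with a thin pale line and a dark round patch 16 mm across at its centre, loose on the turntable. Origin at the centre of its underside; z up.
- patch (a point): Centre of the dark patch, on the top face of the marked lozenge; z up.
- lozenge_b: Lozenge of the same size and wood without a patch, loose on the turntable. Origin at the centre of its underside.
- lozenge_c: Another plain lozenge, same size, loose on the turntable. Origin at the centre of its underside.
- anvil: Red cast-iron bench anvil, loose, 1.3 kg, standing on the turntable between the lens and the lozenges. 65 mm high (its top about z = 0.095), 110 mm long along its x (from -46 to +64 mm, horn to +x), 40 mm wide along y. Origin at the centre of its underside.
- mallet: Small dark lignum vitae mallet lying on the turntable, 46 mm high, 190 mm long along its x (from -105 to +83 mm), head 70 mm wide (along y) at +x. Origin under its middle.
- glue: White glue bottle standing on the bench, 54 mm across, 150 mm high. Origin at the centre of its underside.
There are look-alikes about, which are no part of the job. What is shaped like the lens but blue is not meant.

How it is judged:
By the outcome, as a careful person would: the job done as asked, in the order asked, and still so for the second after the job is handed in, while the arm keeps its last pose, push and grip.
It also fails if it takes over 58 s, if anything falls off the work surface, if the arm or the gripper's body presses on something with over 40 N, if the wrist force passes 120 N, or if a joint passes its speed limit or range.

ROBOT

A 6-joint arm with a two-finger parallel gripper is mounted at the origin on the work surface. World frame = base frame: x ahead of the robot, y to its left, z up, the work surface at z = 0. Lengths are in mm, angles in rad, forces in N, time in s.
With the tool pointing down it reaches from about 300 to 775 mm from the base axis. Payload 14.6 kg.
Tool frame: the origin (TCP) lies on the centre line of the jaws, within the pads' length; the fingertips stand 8 mm ahead of it and the grasp point (between the pads) lies 11 mm behind it; z points along the fingers, y is the direction in which the jaws open and shut (so a half turn about z gives the same grasp; the last joint's range is limited). The gripper opens to 94 mm and grips with 3 to 60 N. Pads are 16 mm wide; open, the fingers measure 119 mm over their backs; the gripper's body (75 mm by 177 mm) begins 78 mm behind the grasp point.
Start: joints at [-1.285, 0.3, 1.521, -0, 1.321, -0.067], TCP at [190.032, -516.117, 213.446] pointing down, gripper open.
Joint ranges: [-3.03, 3.03], [-0.79, 2.21], [0.23, 2.52], [-1.04, 4.18], [0, 3.07], [-2.55, 2.55]. Speed limits (rad/s): [2.22, 2.22, 2.57, 3.14, 3.14, 3.14].

INTERFACE

Orientations are given as [roll, pitch, yaw] about the fixed x, y, z axes, in that order (R = Rz(yaw) Ry(pitch) Rx(roll)).
In Python, from cell import read_state, cams, manip gives the robot as it stands.
- The arm moves only by the shell command python3 -m handwheel 'ROWS' [OPENING] [FORCE]. ROWS is JSON, a list of rows, each a list of 4 numbers: the shift along the tool's x, y, z in m, then the turn about the tool's z in degrees. In form: [[dx, dy, dz, turn], ...]. A call has 1 to 5 rows; each row is the pose to reach, as a shift and turn from the pose measured when the call began, along the tool's axes at that moment; what a row does not reach only later rows make up. A row lasts 1/8 s, in which the tool goes at most 62.5 mm and 10.7 degrees, less where a joint would pass 70% of its speed; a pose out of reach is approached as far as the arm can. A call with a gripper value outside its range is refused whole. OPENING is the closure, from 0 (fully open) to 1 (shut), set as the call begins (- or left out, the last holds). The fingers move at their own pace and stop on an object; FORCE is the grip in N (left out, the last holds). Time passes only in rows, so rows that repeat a pose let the fingers close. It gives the time, the measured TCP pose, the force and the opening at its end, in the units of the state.
- read_state(): the state, without advancing time (a new reading comes with each control period).
- cams.camera(name): name is "scene" or "top" or "wrist"; returns the picture (480x640x3 uint8, red, green, blue); there is no depth.
- cams.get_calibration(name): a dict with "vertical_fov" (degrees; the focal length in pixels is half the picture's height over the tangent of half this angle, whatever the lens; pixels are square), "cx", "cy" (the principal point, pixels), "R" (3x3) and "t" (3): a world point X has camera coordinates R X + t. Camera axes: x right, y down, z forward; pixel columns grow to the right and rows downward; lengths in mm; the calibration is good to about 2 mm. A picture is of the moment at which its call begins: read the wrist's pose just before it. get_calibration takes no time and is no camera call; for the wrist camera it gives the pose at the moment of the call.
- manip.sign_off(): hands the job in, once; it reports no verdict.
The state is a dict: "clock": time; "joints": joint angles; "qd": joint speeds; "effort": joint torques, N m; "eef_pos": TCP position; "eef_rot": TCP orientation; "wrist_force": force on the tool from outside, world axes, zero at the start; "moment": the same for the moment, N m; "finger_gap": finger opening in mm.
Only numpy, scipy, OpenCV 4.12 (cv2) and the standard library are available. Lean on these libraries where they do the work, as an engineer would, in place of code of your own. Each camera call takes 0.05 s, during which the arm holds its last target. There are 200 camera calls.

## Working session

There is one attempt and no reset: what is moved stays moved. The work goes in short steps, Python scripts to look and compute and a shell command to move; the robot and the scene stay as the last step left them, time stands still between calls to the robot, and variables do not carry over. Pictures are saved under pics/ and viewed, about 8 in all and at most 12, crops included, and the job is handed in when it is done.

```bash
ls; mkdir -p pics; cat > h.py <<'E'
import numpy as np, cv2
from cell import read_state, cams, manip
from scipy.spatial.transform import Rotation as Ro
def cal(n):
    c=cams.get_calibration(n); f=240/np.tan(np.radians(c["vertical_fov"])/2)
    return f,c["cx"],c["cy"],np.array(c["R"]),np.array(c["t"])
def ray(c,u,v):
    f,cx,cy,R,t=c; return -R.T@t, R.T@np.array([(u-cx)/f,(v-cy)/f,1])
def plane(c,u,v,z):
    o,d=ray(c,u,v); return o+d*(z-o[2])/d[2]
def proj(c,X):
    f,cx,cy,R,t=c; p=R@np.array(X,float)+t; return p[:2]/p[2]*f+[cx,cy]
def tri(c1,p1,c2,p2):
    o1,d1=ray(c1,*p1);o2,d2=ray(c2,*p2)
    s=np.linalg.lstsq(np.c_[d1,-d2],o2-o1,rcond=None)[0]
    a,b=o1+s[0]*d1,o2+s[1]*d2; return (a+b)/2,np.linalg.norm(a-b)
def snap(n,f):
    c=cal(n); im=cams.camera(n); cv2.imwrite(f"pics/{f}.png",im[:,:,::-1]); np.save(f"pics/{f}.npy",im); return c,im
def tool(dw):  # world shift (mm) -> tool shift (m)
    s=read_state(); R=Ro.from_euler('xyz',s["eef_rot"]).as_matrix(); return np.round(R.T@np.array(dw,float)/1000,4)
E
python3 - <<'E'
from h import *
np.set_printoptions(precision=3,suppress=True)
s=read_state(); print(s)
for n in("top","scene","wrist"):
    c,im=snap(n,n+"0"); print(n,c[0],c[1:3],-c[3].T@c[4],c[3][2],cams.get_calibration(n).keys())
E
```

```text
pics
{'clock': 0.0, 'joints': array([-1.285,  0.3  ,  1.522, -0.   ,  1.321, -0.067]), 'qd': array([-0.001, -0.   , -0.   ,  0.002,  0.   ,  0.   ]), 'effort': array([  0.003, -53.18 , -35.274,   0.071,   0.024,  -0.   ]), 'eef_pos': array([ 189.949, -515.895,  212.885]), 'eef_rot': array([-3.14 , -0.   ,  0.353]), 'wrist_force': array([ 0.347, -0.283,  0.004]), 'moment': array([ 0.036, -0.024, -0.007]), 'finger_gap': 93.63094746103772}
top 492.37821995508 (325.1375067145053, 238.78429088016813) [286.578  27.508 954.967] [ 0.175 -0.018 -0.984] dict_keys(['vertical_fov', 'cx', 'cy', 'R', 't'])
scene 446.0779968364933 (320.09245686325454, 239.8265615773577) [ 905.279 -125.183  787.688] [-0.529  0.137 -0.837] dict_keys(['vertical_fov', 'cx', 'cy', 'R', 't'])
wrist 340.66085984302975 (316.31185088273287, 236.97125396163705) [ 253.377 -493.914  383.346] [-0.222 -0.082 -0.972] dict_keys(['vertical_fov', 'cx', 'cy', 'R', 't'])
```

View pics/top0.png

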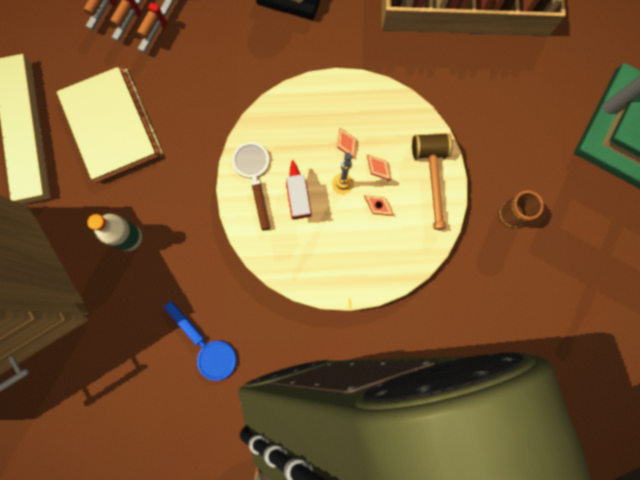

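View pics/scene0.png

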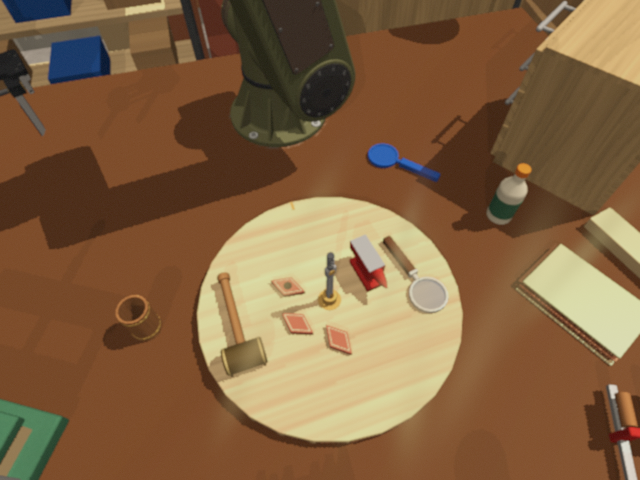

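The top view shows the bush at about (343,186) with the compass head at (348,157), the cup rim at (527,207), the lens glass at (252,160), its handle at (261,207), the anvil at (298,192) and the patch at (379,205). The scene view shows the compass head at (330,256), the bush at (330,299), the cup rim at (135,312), the lens at (429,294) and the patch at (289,286).

```bash
python3 - <<'E'
from h import *
np.set_printoptions(precision=1,suppress=True)
T,S=cal("top"),cal("scene")
for n,a,b,z in [("patch",(379,205),(289,286),40),("glass",(252,160),(429,294),38),("cuprim",(527,207),(135,312),85),("bush",(343,186),(330,299),50),("head",(348.5,156),(330,256),185),("handle_end",(265,227),(387,240),40),("neck",(257,183),(415,276),40),("anvil horn",(294,163),(384,288),85),("mallet head",(432,147),(243,352),76),("mallet end",(439,226),(224,276),50)]:
    p,e=tri(T,a,S,b); print(n,"tri",p,"gap %.1f"%e,"top@z",plane(T,*a,z),"scene@z",plane(S,*b,z))
# turntable circle
tt=np.load("pics/top0.npy");hsv=cv2.cvtColor(tt,cv2.COLOR_RGB2HSV)
m=((hsv[...,2]>170)&(hsv[...,0]>12)&(hsv[...,0]<40)).astype(np.uint8)
cs,_=cv2.findContours(m,0,2);c=max((c for c in cs if 200<cv2.boundingRect(c)[0]<300),key=cv2.contourArea)
P=np.array([plane(T,*q,30)[:2] for q in cv2.convexHull(c)[:,0]])
A=np.c_[2*P,np.ones(len(P))];x=np.linalg.lstsq(A,(P**2).sum(1),rcond=None)[0];print("table",x[:2],np.sqrt(x[2]+x[:2]@x[:2]))
for n,box in (("top0",(230,120,420,240)),("scene0",(270,220,470,360))):
    im=cv2.imread(f"pics/{n}.png");x0,y0,x1,y1=box
    cv2.imwrite(f"pics/{n}c.png",cv2.resize(im[y0:y1,x0:x1],None,fx=4,fy=4,interpolation=cv2.INTER_CUBIC))
a=cv2.imread("pics/top0c.png");b=cv2.imread("pics/scene0c.png")
E
```

```text
patch tri [517.7 -88.4  41.3] gap 4.4 top@z [517.5 -90.8  40. ] scene@z [517.6 -86.2  40. ]
glass tri [600.9 158.2  40.1] gap 4.5 top@z [600.8 156.3  38. ] scene@z [600.5 161.3  38. ]
cuprim tri [ 513.4 -359.6   72.8] gap 4.8 top@z [ 510.2 -356.9   85. ] scene@z [ 520.9 -353.2   85. ]
bush tri [557.3 -19.6  27.9] gap 4.5 top@z [550.3 -20.6  50. ] scene@z [568.  -20.6  50. ]
head tri [560.5 -20.9 189.6] gap 0.8 top@z [562.1 -21.6 185. ] scene@z [558.  -19.7 185. ]
handle_end tri [468.5 125.3  40.6] gap 0.5 top@z [468.6 125.1  40. ] scene@z [468.2 125.8  40. ]
neck tri [556.6 147.8  35.9] gap 6.4 top@z [554.3 144.2  40. ] scene@z [559.2 149.5  40. ]
anvil horn tri [584.3  73.4  76.7] gap 1.3 top@z [581.3  72.3  85. ] scene@z [588.2  71.7  85. ]
mallet head tri [ 629.2 -189.    61.8] gap 0.4 top@z [ 623.7 -185.8   76. ] scene@z [ 634.6 -187.6   76. ]
mallet end tri [ 475.7 -199.8   59.3] gap 1.6 top@z [ 477.5 -203.    50. ] scene@z [ 470.4 -200.    50. ]
table [561.5 -19.6] 244.80537064292668
```

View pics/scene0c.png

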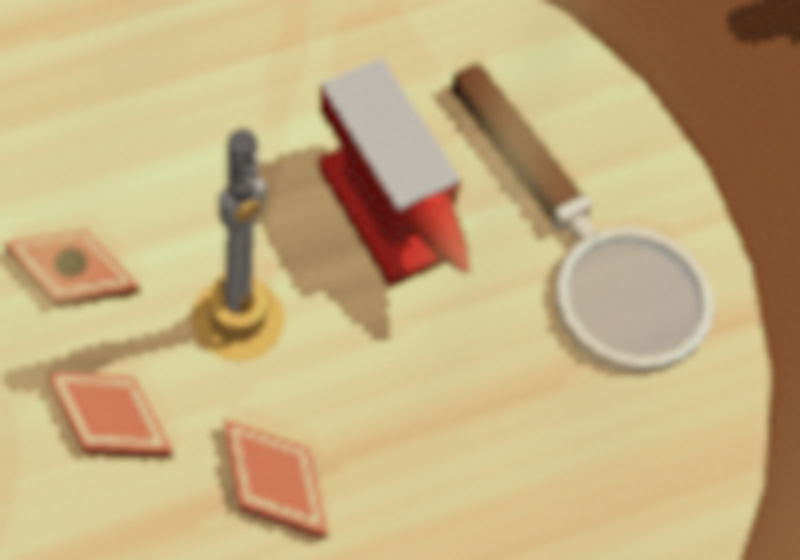

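```bash
python3 -m handwheel '[[0.04,-0.026,-0.02,0],[0.09,-0.058,-0.04,0],[0.14,-0.091,-0.04,0],[0.19,-0.123,-0.04,2],[0.24,-0.156,-0.04,4]]' 0.3
python3 -m handwheel '[[0.05,-0.032,0,0],[0.1,-0.065,0,1],[0.15,-0.097,0,2],[0.2,-0.13,0,2],[0.235,-0.153,0,2]]'
python3 -m handwheel '[[0.025,-0.017,0,0],[0.04,-0.027,0,0],[0.04,-0.027,0,0]]'
python3 - <<'E'
from h import *
np.set_printoptions(precision=3,suppress=True)
s=read_state();print(s["eef_pos"],s["eef_rot"],s["joints"],s["finger_gap"])
snap("wrist","w1"); snap("top","t1")
E
```

```text
clock: 0.78
eef_pos: [362.1, -285.0, 253.2]
eef_rot: [-3.141, -0.0, 0.282]
wrist_force: [0.2, 0.3, 0.3]
finger_gap: 65.7
clock: 1.4
eef_pos: [546.4, -70.5, 253.0]
eef_rot: [-3.141, 0.0, 0.248]
wrist_force: [0.1, -1.5, 0.1]
finger_gap: 66.1
clock: 1.78
eef_pos: [578.6, -34.3, 252.6]
eef_rot: [-3.14, 0.001, 0.249]
wrist_force: [-0.1, -0.6, -0.8]
finger_gap: 65.8
[578.609 -34.281 252.589] [-3.14   0.001  0.249] [-0.123  0.342  1.376  0.001  1.426  1.199] 65.76794300735577
```

View pics/w1.png

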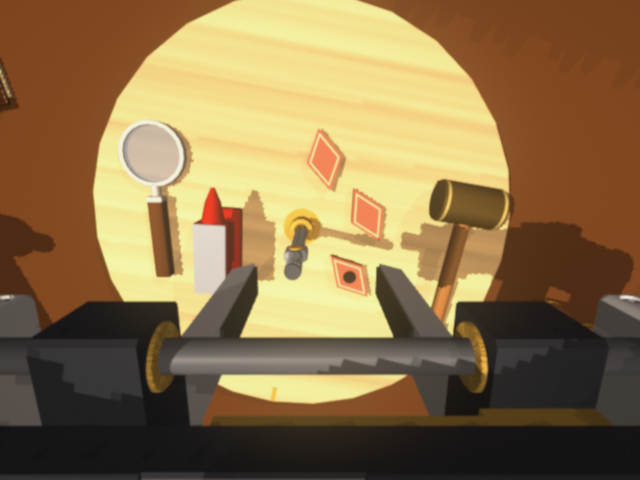

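The wrist view shows the compass head at (292,269), the bush at (301,228), the patch at (350,277), the glass at (153,153) and the handle end at (165,275).

```bash
python3 - <<'E'
from h import *
np.set_printoptions(precision=1,suppress=True)
T,S,W=cal("top"),cal("scene"),cal("wrist")
def dark(im,box,thr,z):
    pass
def cen(im,box,f):
    x0,y0,x1,y1=box; h=cv2.cvtColor(im[y0:y1,x0:x1],cv2.COLOR_RGB2HSV).astype(int); m=f(h).astype(np.uint8)
    n,l,st,c=cv2.connectedComponentsWithStats(m); k=1+np.argmax(st[1:,4]); return c[k]+[x0,y0],st[k,4]
w=np.load("pics/w1.npy");t=np.load("pics/t1.npy");s=np.load("pics/scene0.npy")
dk=lambda h:h[...,2]<95
print("patchpx",cen(w,(338,265,362,289),dk),plane(W,*cen(w,(338,265,362,289),dk)[0],40))
gl=lambda h:(h[...,1]<75)
for n,c,im,b in(("w",W,w,(112,112,195,192)),("s",S,s,(400,270,460,320)),("t",T,np.load("pics/top0.npy"),(225,135,280,182))):
    p,a=cen(im,b,gl); print("glass",n,p,a,plane(c,*p,39))
for z in(180,185,190): print("head w",z,plane(W,292,269,z),"foot",)
print("bush w",plane(W,302,226,50))
print("head tri w-s",tri(W,(292,269),S,(330,256)))
dkh=lambda h:(h[...,2]<150)&(h[...,0]<18)
p,a=cen(w,(142,196,180,280),dkh); print("handle w",p,a,plane(W,*p,44))
print("tri",tri(W,(165,275),S,(387,240)))
for q in((195,222),(193,290),(226,292),(212,190)):print("anvil w",plane(W,*q,95))
R=Ro.from_euler('xyz',read_state()["eef_rot"]).as_matrix();print(R)
E
```

```text
patchpx (array([349. , 276.8]), np.int32(68)) [515.1 -92.9  40. ]
glass w [151.2 153.2] 3564 [599.6 155.6  39. ]
glass s [428.5 292.1] 1284 [597.  161.5  39. ]
glass t [250.  159.9] 1111 [600.6 160.   39. ]
head w 180 [557.5 -23.  180. ] foot
head w 185 [559.3 -23.  185. ] foot
head w 190 [561.  -22.9 190. ] foot
bush w [563.5 -23.8  50. ]
head tri w-s (array([563.8, -22.2, 196.2]), np.float64(1.6453401033184025))
handle w [161.7 238.4] 1335 [508.4 128.8  44. ]
tri (array([435. , 143.4, -18.3]), np.float64(3.709261183138641))
anvil w [551.2  79.4  95. ]
anvil w [480.   69.7  95. ]
anvil w [486.2  36.3  95. ]
anvil w [586.2  68.8  95. ]
[[ 1.   0.2 -0. ]
 [ 0.2 -1.   0. ]
 [-0.  -0.  -1. ]]
```

```bash
python3 -m handwheel '[[-0.014,-0.016,0,0],[-0.014,-0.016,0.02,0],[-0.014,-0.016,0.055,0],[-0.014,-0.016,0.089,0],[-0.014,-0.016,0.089,0]]'
python3 - <<'E'
from h import *
snap("wrist","w2"); c,im=snap("scene","s2")
u,v=proj(c,read_state()["eef_pos"]).astype(int);print(u,v)
a=cv2.imread("pics/w2.png")[200:440,200:440]
b=cv2.imread("pics/s2.png")[v-80:v+80,u-80:u+80]
cv2.imwrite("pics/c2.png",np.hstack([cv2.resize(a,(400,400)),cv2.resize(b,(400,400))]))
E
```

```text
clock: 2.5
eef_pos: [559.1, -24.0, 162.5]
eef_rot: [-3.139, 0.004, 0.246]
wrist_force: [1.0, 1.2, 0.1]
finger_gap: 65.6
327 264
```

View pics/c2.png

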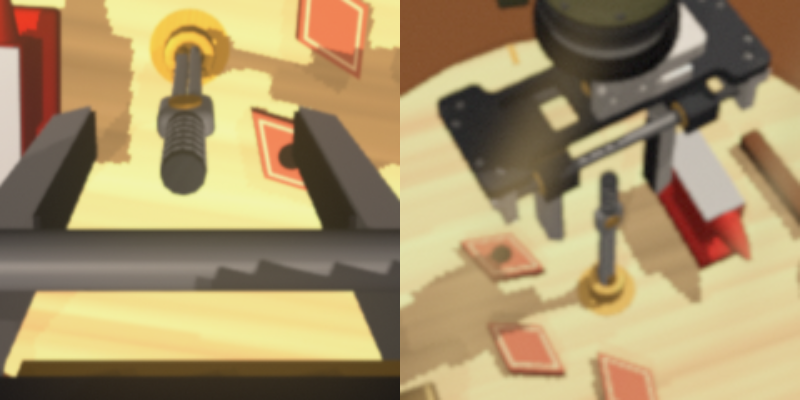

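```bash
python3 - <<'E'
from h import *
W=cal("wrist");S=cal("scene");p=read_state()["eef_pos"]
print("axis z190",proj(W,p+[0,0,27.5]),"z153",proj(W,p+[0,0,-9.5]))
print("seen head top",plane(W,310,306,190),p, "scene axis190",proj(S,p+[0,0,27.5]),"z153",proj(S,p-[0,0,9.5]))
for n,q in(("w hinge",(311,260)),): print(n,plane(W,*q,153))
E
```

```text
axis z190 [313.3338171  306.22490116] z153 [313.89356694 277.55653859]
seen head top [559.13994709 -22.61392401 190.        ] [560.75150822 -23.8282913  165.43260642] scene axis190 [327.97514495 255.44275881] z153 [327.75918534 267.21163227]
w hinge [569.42265989 -19.95200399 153.        ]
```

```bash
python3 -m handwheel '[[0,0,0,0],[0,0,0,0],[0,0,0,0],[0,0,0,0],[0,0,0,0]]' 1 30
python3 -m handwheel '[[0,0,0,0],[0,0,-0.005,0],[0,0,-0.02,0],[0,0,-0.04,0],[0,0,-0.06,0]]'
python3 -m handwheel '[[0,0,-0.035,0],[0,0,-0.05,0],[0,0,-0.05,0]]'
python3 - <<'E'
from h import *
s=read_state();print(s["eef_pos"],s["eef_rot"],s["finger_gap"])
c,im=snap("scene","s3");snap("top","t3");snap("wrist","w3")
u,v=proj(c,s["eef_pos"]-[0,0,60]).astype(int);print(u,v)
a=cv2.imread("pics/w3.png")[160:400,200:440]
b=cv2.imread("pics/s3.png")[v-80:v+80,u-80:u+80]
cv2.imwrite("pics/c3.png",np.hstack([cv2.resize(a,(400,400)),cv2.resize(b,(400,400))]))
E
```

```text
clock: 3.22
eef_pos: [560.8, -23.8, 165.4]
eef_rot: [-3.141, -0.001, 0.247]
wrist_force: [-0.7, 0.5, 0.5]
finger_gap: 18.9
clock: 3.85
eef_pos: [560.9, -24.0, 227.3]
eef_rot: [3.141, -0.002, 0.247]
wrist_force: [0.0, 0.3, -1.2]
finger_gap: 12.5
clock: 4.22
eef_pos: [561.0, -24.1, 278.0]
eef_rot: [3.141, -0.003, 0.247]
wrist_force: [0.1, 0.5, -0.9]
finger_gap: 12.5
[560.98248958 -24.05499168 277.99671691] [ 3.14069750e+00 -3.03162415e-03  2.46634926e-01] 12.543665448471996
328 247
```

View pics/c3.png

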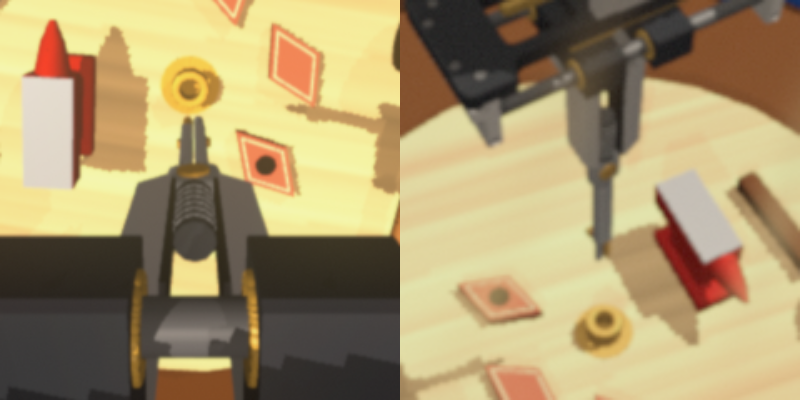

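```bash
python3 - <<'E'
from h import *
W=cal("wrist");S=cal("scene");print(tri(W,(317,231),S,(328,270)), read_state()["eef_pos"])
E
python3 -m handwheel '[[-0.012,0.03,0,0],[-0.032,0.08,0,0],[-0.055,0.134,0,0],[-0.077,0.188,0,0],[-0.094,0.23,0,0]]'
python3 -m handwheel '[[-0.004,0.009,0,0],[-0.004,0.009,0,0]]'
python3 - <<'E'
from h import *
s=read_state();print(s["eef_pos"],s["eef_rot"],s["finger_gap"])
c,im=snap("wrist","w4");snap("scene","s4");t,_=snap("top","t4")
np.save("pics/w4pose.npy",np.array([c[0],c[1],c[2],*c[3].ravel(),*c[4]]))
print("cup expect",proj(c,[515,-355,85]))
a=cv2.imread("pics/w4.png");sc=cal("scene")
b=cv2.imread("pics/s4.png")[270:350,95:175]; d=cv2.imread("pics/top0.png")[170:250,490:570]
cv2.imwrite("pics/c4.png",np.hstack([cv2.resize(a,(480,360)),np.vstack([cv2.resize(b,(240,240),interpolation=2),cv2.resize(d,(240,240),interpolation=2)])[:360] if 0 else cv2.resize(np.vstack([b,d]),(180,360))]))
E
```

```text
(array([562.05346885, -24.82942291, 150.23216006]), np.float64(2.27930422216704)) [560.41074701 -24.00742586 275.88427972]
clock: 5.0
eef_pos: [524.5, -272.0, 274.6]
eef_rot: [-3.14, 0.002, 0.246]
wrist_force: [0.2, 0.6, -0.4]
finger_gap: 12.3
clock: 5.25
eef_pos: [522.6, -281.7, 273.5]
eef_rot: [-3.139, 0.003, 0.245]
wrist_force: [-1.5, 0.3, -1.1]
finger_gap: 12.1
[ 522.59611686 -281.68094233  273.50626442] [-3.13853714e+00  2.95679074e-03  2.44793798e-01] 12.137773612221126
cup expect [379.22391447 240.9723638 ]
```

View pics/w4.png

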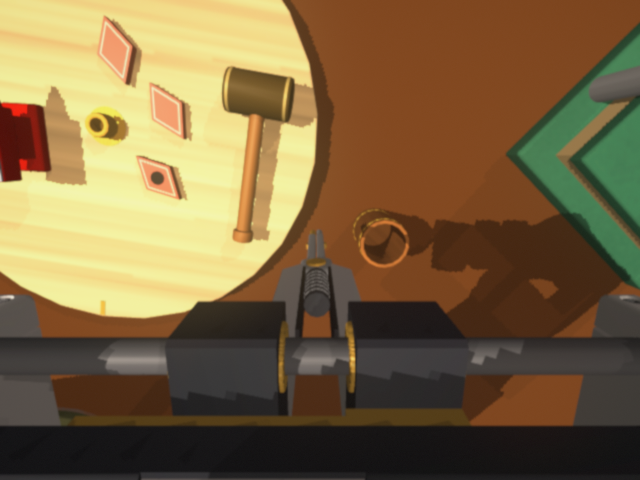

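The compass hangs vertically in the jaws, and the cup's rim is centred at about (383,242).

```bash
python3 - <<'E'
from h import *
W=cal("wrist");S=cal("scene");T=cal("top")
p=plane(W,383,242,85);print(p)
w=np.load("pics/w4.npy")
print("rim from scene/top",proj(S,p),proj(T,p)); print("base",proj(S,[p[0],p[1],0]),proj(W,[p[0],p[1],0]))
print(read_state()["eef_pos"])
e=[p[0],p[1],273]-read_state()["eef_pos"];print(e,tool([e[0],e[1],0]))
q=tri(W,(383,242),S,(135,309));print(q)
E
```

```text
[ 515.70938645 -358.51407992   85.        ]
rim from scene/top [131.69656953 310.04531313] [527.75382143 204.10122458]
base [148.01969224 328.89645423] [370.97663086 225.87263189]
[ 523.2098783  -280.45423213  274.44561282]
[ -7.50049185 -78.05984779  -1.44561282] [-0.0264  0.0739 -0.0001]
(array([ 515.33271432, -355.77633567,   84.95104992]), np.float64(5.415920491535394))
```

```bash
python3 -m handwheel '[[-0.015,0.04,0,0],[-0.026,0.072,0,0],[-0.026,0.072,0,0],[-0.026,0.072,0.01,0],[-0.026,0.072,0.03,0]]'
python3 - <<'E'
from h import *
c,_=snap("wrist","w5");s,_=snap("scene","s5");t,_=snap("top","t5");e=read_state()["eef_pos"];print(e)
u,v=proj(c,[515,-356,85]).astype(int);a=cv2.imread("pics/w5.png")[v-60:v+60,u-60:u+60]
u,v=proj(s,[515,-356,95]).astype(int);b=cv2.imread("pics/s5.png")[v-45:v+45,u-45:u+45];print(u,v)
cv2.imwrite("pics/c5.png",np.hstack([cv2.resize(a,(400,400)),cv2.resize(b,(400,400))]))
E
```

```text
clock: 6.02
eef_pos: [516.2, -355.2, 244.3]
eef_rot: [-3.141, 0.001, 0.249]
wrist_force: [-0.2, 0.5, -0.9]
finger_gap: 11.9
[ 515.64120458 -355.19083953  243.50377571]
131 306
```

View pics/c5.png

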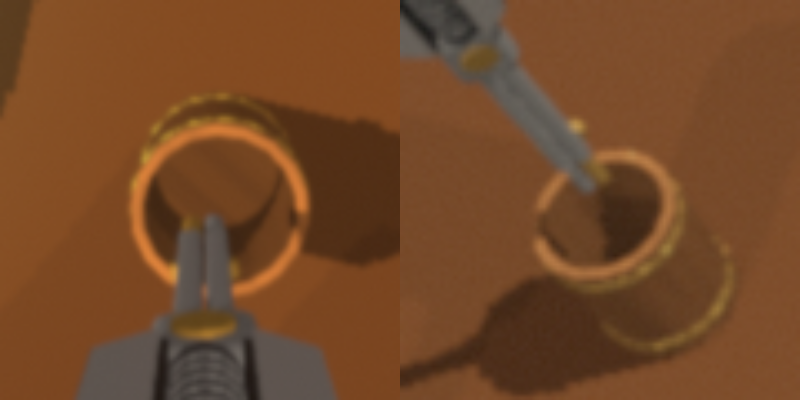

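```bash
python3 -m handwheel '[[0,0.003,0.01,0],[0,0.003,0.03,0],[0,0.003,0.055,0],[0,0.003,0.08,0],[0,0.003,0.09,0]]'
python3 -m handwheel '[[0,0,0.003,0],[0,0,0.005,0],[0,0,0.005,0]]'
```

```text
clock: 6.8
eef_pos: [515.8, -357.5, 152.1]
eef_rot: [-3.137, 0.004, 0.249]
wrist_force: [0.3, -0.3, -1.5]
finger_gap: 12.1
clock: 7.18
eef_pos: [516.0, -357.6, 147.8]
eef_rot: [-3.137, 0.003, 0.249]
wrist_force: [0.5, -0.5, -0.1]
finger_gap: 12.8
```

```bash
python3 -m handwheel '[[0,0,0.002,0],[0,0,0.004,0],[0,0,0.004,0]]'
python3 -m handwheel '[[0,0,0.001,0],[0,0,0.002,0],[0,0,0.002,0]]'
```

```text
clock: 7.55
eef_pos: [515.9, -357.6, 143.6]
eef_rot: [-3.137, 0.004, 0.249]
wrist_force: [-0.2, 0.9, -1.0]
finger_gap: 12.2
clock: 7.92
eef_pos: [515.9, -357.5, 141.6]
eef_rot: [-3.137, 0.004, 0.249]
wrist_force: [-0.5, -0.3, -0.7]
finger_gap: 12.1
```

```bash
python3 -m handwheel '[[0,0,0.001,0],[0,0,0.002,0],[0,0,0.002,0]]'; python3 -m handwheel '[[0,0,0.001,0],[0,0,0.002,0],[0,0,0.002,0]]'
```

```text
clock: 8.3
eef_pos: [516.5, -357.9, 141.3]
eef_rot: [-3.139, 0.002, 0.249]
wrist_force: [-0.9, 1.4, 10.0]
finger_gap: 12.5
clock: 8.68
eef_pos: [517.0, -358.2, 141.2]
eef_rot: [-3.141, 0.0, 0.249]
wrist_force: [-1.8, 1.8, 13.1]
finger_gap: 12.1
```

```bash
python3 -m handwheel '[[0,0,-0.001,0],[0,0,-0.001,0],[0,0,-0.001,0],[0,0,-0.001,0],[0,0,-0.001,0]]' 0
python3 -m handwheel '[[0,0,-0.001,0],[0,0,-0.001,0],[0,0,-0.03,0],[0,0,-0.08,0],[0,0,-0.12,0]]'
python3 - <<'E'
from h import *
c,_=snap("wrist","w6");s,_=snap("scene","s6")
a=cv2.imread("pics/w6.png")
b=cv2.imread("pics/s6.png")[230:350,60:180]
cv2.imwrite("pics/c6.png",np.hstack([cv2.resize(a,(480,360)),cv2.resize(b,(320,360))]))
E
```

```text
clock: 9.3
eef_pos: [517.0, -358.2, 142.1]
eef_rot: [-3.141, 0.0, 0.249]
wrist_force: [-0.8, -0.3, 0.7]
finger_gap: 58.9
clock: 9.93
eef_pos: [517.1, -358.2, 264.1]
eef_rot: [3.141, -0.0, 0.249]
wrist_force: [0.0, -0.5, 0.0]
finger_gap: 94.2
```

View pics/c6.png

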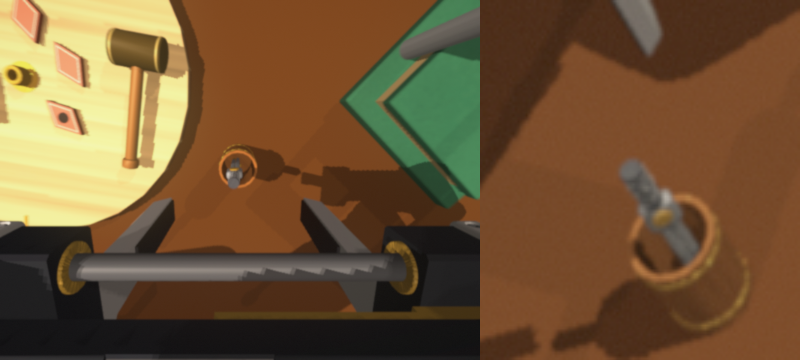

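The compass stands nearly upright in the cup, leaning slightly. Next I go above the lens handle.

```bash
python3 -m handwheel '[[0.008,-0.03,0,0],[0.022,-0.082,0,0],[0.037,-0.138,0,0],[0.052,-0.195,0,0],[0.067,-0.25,0,0]]' 0.45
python3 -m handwheel '[[0.015,-0.055,0,0],[0.03,-0.112,0,0],[0.045,-0.168,0,0],[0.057,-0.213,0,0],[0.061,-0.23,0,0]]'
python3 -m handwheel '[[0,0,0.02,0],[0,0,0.06,0],[0,0,0.08,0],[0,0,0.08,0]]'
python3 - <<'E'
from h import *
np.set_printoptions(precision=3,suppress=True)
s=read_state();print(s["eef_pos"],s["eef_rot"],s["joints"],s["finger_gap"])
c,_=snap("wrist","w7"); print(proj(c,s["eef_pos"]-[0,0,s["eef_pos"][2]-44]))
E
```

```text
clock: 10.65
eef_pos: [520.9, -98.2, 265.5]
eef_rot: [3.136, -0.004, 0.249]
wrist_force: [0.3, 0.4, 0.7]
finger_gap: 52.0
clock: 11.28
eef_pos: [522.9, 141.7, 263.8]
eef_rot: [3.136, -0.003, 0.251]
wrist_force: [-0.2, 0.5, -0.5]
finger_gap: 51.5
clock: 11.78
eef_pos: [522.8, 140.5, 182.4]
eef_rot: [3.136, -0.0, 0.25]
wrist_force: [-0.5, -0.2, -0.3]
finger_gap: 51.6
[522.784 140.538 182.449] [ 3.136 -0.     0.25 ] [ 0.197  0.308  1.585 -0.005  1.248  1.52 ] 51.622816643220986
[314.011 228.567]
```

View pics/w7.png

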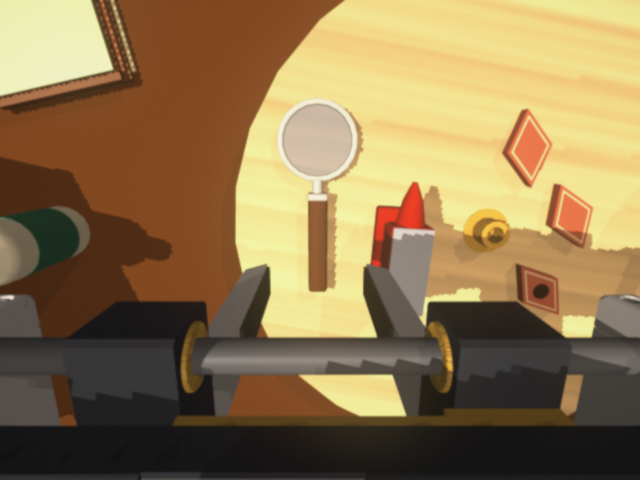

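The handle is vertical in the picture at column 318 (rows 195–290), with the glass at (317.5,139). The tool is already nearly lined up.

```bash
python3 - <<'E'
from h import *
np.set_printoptions(precision=4,suppress=True)
W=cal("wrist");e=read_state()["eef_pos"]
w=np.load("pics/w7.npy");h=cv2.cvtColor(w,cv2.COLOR_RGB2HSV)
m=np.zeros((480,640),np.uint8);m[205:285,295:345]=((h[...,2]<140))[205:285,295:345]
for r in (210,230,250,270,284):
    x=np.where(m[r]>0)[0];print(r,x.min(),x.max())
g=(h[...,1]<75).astype(np.uint8);g[:, :265]=0;g[:,370:]=0;g[190:]=0
x,y,ww,hh=cv2.boundingRect(g);print("glass box",x,y,ww,hh)
for n,p in(("glass",plane(W,x+ww/2,y+hh/2,38)),("handle_front",plane(W,317.5,195,46)),("handle end",plane(W,318,291,44)),("anvil edge",plane(W,389,235,95)),("anvil edge2",plane(W,386,300,95)),("anvil foot",plane(W,373,255,35))):
    print(n,p,"tool",tool(p-e))
E
```

```text
210 309 326
230 309 326
250 310 326
270 310 326
284 310 326
glass box 277 98 80 92
glass [597.8917 157.0455  38.    ] tool [0.0759 0.0019 0.146 ]
handle_front [554.6506 145.4996  46.    ] tool [0.0312 0.0024 0.1379]
handle end [464.0572 121.6004  44.    ] tool [-0.0625  0.0031  0.1397]
anvil edge [543.5829  85.2726  95.    ] tool [0.0056 0.0583 0.0891]
anvil edge2 [490.5709  71.3514  95.    ] tool [-0.0492  0.0586  0.089 ]
anvil foot [510.1863  77.8712  35.    ] tool [-0.0287  0.0569  0.149 ]
```

```bash
python3 -m handwheel '[[0.003,0.0025,0.02,0],[0.003,0.0025,0.06,0],[0.003,0.0025,0.1,0],[0.003,0.0025,0.13,0],[0.003,0.0025,0.13,0]]'
python3 -m handwheel '[[0,0,0,0],[0,0,0,0]]'
```

```text
clock: 12.45
eef_pos: [527.1, 138.1, 53.3]
eef_rot: [3.136, -0.0, 0.25]
wrist_force: [0.6, 0.3, 0.0]
finger_gap: 51.5
clock: 12.7
eef_pos: [527.9, 138.2, 55.0]
eef_rot: [3.136, -0.003, 0.25]
wrist_force: [-0.2, -0.3, -0.4]
finger_gap: 51.7
```

```bash
python3 -m handwheel '[[0,0,0.007,0],[0,0,0.014,0],[0,0,0.014,0],[0,0,0.014,0]]'
python3 -m handwheel '[[0,0,0,0],[0,0,0,0],[0,0,0,0],[0,0,0,0],[0,0,0,0]]' 1 45
python3 -m handwheel '[[0,0,0,0],[0,0,0,0]]'
python3 - <<'E'
from h import *
s=read_state();print(s["eef_pos"],s["eef_rot"])
c,_=snap("wrist","w8")
E
```

```text
clock: 13.2
eef_pos: [527.9, 138.1, 40.9]
eef_rot: [3.136, -0.003, 0.25]
wrist_force: [-0.5, 0.4, 0.4]
finger_gap: 51.6
clock: 13.82
eef_pos: [527.9, 138.2, 41.0]
eef_rot: [3.136, -0.003, 0.25]
wrist_force: [-0.7, 0.5, 1.3]
finger_gap: 17.5
clock: 14.08
eef_pos: [527.9, 138.2, 41.0]
eef_rot: [3.136, -0.003, 0.25]
wrist_force: [-0.3, 0.4, 0.2]
finger_gap: 17.3
[527.93775996 138.17866892  40.95911967] [ 3.13633439e+00 -2.77976913e-03  2.49939838e-01]
```

View pics/w8.png

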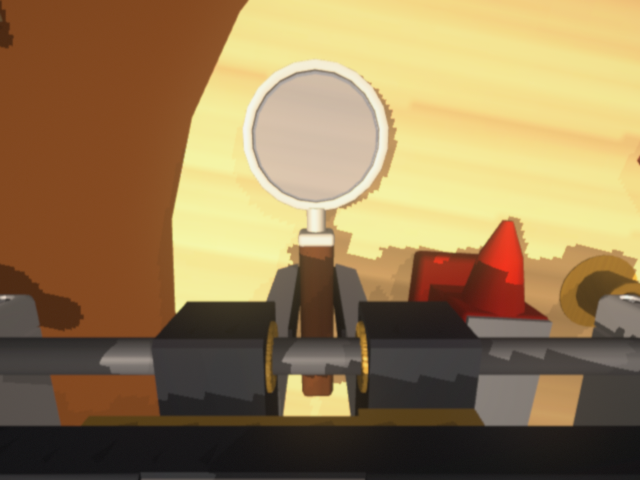

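```bash
python3 -m handwheel '[[0,0,-0.005,0],[0,0,-0.03,0],[0,0,-0.07,0],[0,0,-0.105,0],[0,0,-0.11,0]]'
python3 -m handwheel '[[0,0,0,0],[0,0,0,0]]'
cat >> h.py <<'E'
def glass(im,lim=400):
    h=cv2.cvtColor(im,cv2.COLOR_RGB2HSV); g=((h[...,1]<75)&(h[...,2]>90)).astype(np.uint8); g[:,:225]=0;g[:,400:]=0;g[205:]=0
    g=cv2.morphologyEx(g,cv2.MORPH_OPEN,np.ones((15,15),np.uint8))
    c=max(cv2.findContours(g,0,2)[0],key=cv2.contourArea); return cv2.fitEllipse(cv2.convexHull(c))
E
python3 - <<'E'
from h import *
np.set_printoptions(precision=4,suppress=True)
print("before",glass(np.load("pics/w8.npy")))
e=read_state()["eef_pos"];W,im=snap("wrist","w9");print(e,"after",glass(im))
# glass centre in tool frame, underside 11 mm below TCP at grasp (41-30)
z=e[2]-41+30+9
p=plane(W,*glass(im)[0],z);print(p,tool(p-e))
np.save("pics/w9t.npy",tool(p-e))
E
```

```text
clock: 14.75
eef_pos: [528.3, 138.8, 153.3]
eef_rot: [3.136, -0.007, 0.25]
wrist_force: [0.2, -0.4, -2.1]
finger_gap: 17.6
clock: 15.0
eef_pos: [527.9, 138.7, 152.1]
eef_rot: [3.136, -0.005, 0.25]
wrist_force: [0.5, 0.6, -1.1]
finger_gap: 17.4
before ((314.8668518066406, 134.6797332763672), (146.0543670654297, 151.37579345703125), 178.81919860839844)
[527.8982 138.722  152.0643] after ((314.6897277832031, 134.6554718017578), (145.8453826904297, 150.96771240234375), 0.558371901512146)
[601.9973 157.1582 150.0643] [0.0763 0.0005 0.0024]
```

```bash
python3 -m handwheel '[[-0.02,0.023,0,0],[-0.05,0.057,0,0],[-0.08,0.091,0,0],[-0.102,0.116,0,0],[-0.11,0.125,0,0]]'
python3 -m handwheel '[[0,0,0,0],[0,0,0,0],[0,0,0,0]]'
python3 - <<'E'
from h import *
np.set_printoptions(precision=4,suppress=True)
s=read_state();e=s["eef_pos"];W,im=snap("wrist","w10");T,t=snap("top","t10");S,sc=snap("scene","s10");print(e,s["eef_rot"],glass(im)[0])
def patch(c,im,n):
    u,v=proj(c,[516.5,-90,40]); r=16 if n=="w" else 9
    u,v=int(round(u)),int(round(v)); g=cv2.cvtColor(im,cv2.COLOR_RGB2GRAY)[v-r:v+r+1,u-r:u+r+1].astype(np.uint8)
    th,m=cv2.threshold(g,0,255,cv2.THRESH_BINARY_INV+cv2.THRESH_OTSU); m=(g<g.min()+35).astype(np.uint8)
    k,l,st,ce=cv2.connectedComponentsWithStats(m); j=1+np.argmax(st[1:,4]); p=ce[j]+[u-r,v-r]
    print(n,(u,v),p,st[j,4],plane(c,*p,40)); return p
P=patch(W,im,"w");p2=patch(T,np.load("pics/top0.npy"),"top0");p3=patch(S,np.load("pics/scene0.npy"),"scene0")
print(tri(T,p2,S,p3),tri(W,P,S,p3))
b=im[max(0,int(P[1])-50):int(P[1])+50]
cv2.imwrite("pics/c10.png",im[:,:,::-1])
E
```

```text
clock: 15.68
eef_pos: [451.5, -10.6, 151.7]
eef_rot: [3.136, -0.004, 0.248]
wrist_force: [0.1, -0.3, -1.5]
finger_gap: 17.7
clock: 16.05
eef_pos: [451.8, -10.0, 151.6]
eef_rot: [3.137, -0.004, 0.249]
wrist_force: [0.3, 0.0, -0.4]
finger_gap: 17.3
[451.8179  -9.978  151.5681] [ 3.1366 -0.0038  0.2494] (292.67822265625, 132.62661743164062)
w (428, 185) [428.8684 185.4638] 304 [516.3712 -91.1424  40.    ]
top0 (379, 206) [378.3462 204.3462] 26 [518.7908 -89.5069  40.    ]
scene0 (287, 286) [287.4565 285.2391] 46 [515.2514 -88.6463  40.    ]
(array([517.6338, -88.8955,  44.58  ]), np.float64(0.05236894929655039)) (array([516.7405, -89.3093,  43.7307]), np.float64(1.2706649747508347))
```

```bash
python3 -m handwheel '[[-0.01,0.028,0,0],[-0.023,0.065,0,0],[-0.033,0.09,0,0],[-0.033,0.0935,0,0],[-0.033,0.0935,0.02,0]]'
python3 -m handwheel '[[0,0,0.015,0],[0,0,0.04,0],[0,0,0.04,0],[0,0,0.04,0]]'
python3 - <<'E'
from h import *
np.set_printoptions(precision=4,suppress=True)
s=read_state();e=s["eef_pos"];W,im=snap("wrist","w11");S,sc=snap("scene","s11");print(e,s["eef_rot"],s["finger_gap"])
print("glass fit",glass(im)); print("expect glass",314.8,134.66)
pp=proj(W,[516.5,-90.5,40]);print("patch expect",pp)
u,v=np.round(pp).astype(int);h=cv2.cvtColor(im,cv2.COLOR_RGB2GRAY)[v-30:v+30,u-30:u+30]
m=(h<h.min()+30).astype(np.uint8);k,l,st,ce=cv2.connectedComponentsWithStats(m);j=1+np.argmax(st[1:,4]);p=ce[j]+[u-30,v-30];print("patch",p,st[j],plane(W,*p,40))
g=plane(W,314.8,134.66,e[2]-2);print("glass",g)
q=proj(S,[516.5,-90.5,60]).astype(int);b=cv2.imread("pics/s11.png")[q[1]-60:q[1]+60,q[0]-60:q[0]+60]
cv2.imwrite("pics/c11.png",np.hstack([cv2.resize(cv2.imread("pics/w11.png")[0:400,120:520],(400,400)),cv2.resize(b,(400,400))]))
E
```

```text
clock: 16.82
eef_pos: [443.7, -109.0, 132.7]
eef_rot: [3.135, -0.006, 0.249]
wrist_force: [-0.0, 0.6, -0.8]
finger_gap: 17.6
clock: 17.32
eef_pos: [444.4, -109.0, 93.4]
eef_rot: [3.135, -0.007, 0.249]
wrist_force: [0.3, 0.7, -1.2]
finger_gap: 17.3
[ 444.4304 -108.9554   93.3908] [ 3.135  -0.0067  0.2491] 17.253866782883776
glass fit ((314.4249572753906, 134.6363067626953), (146.1103057861328, 151.11117553710938), 178.61599731445312)
expect glass 314.8 134.66
patch expect [313.5423 142.9107]
patch [315.1507 144.1158] [ 19  18  25  27 544] [516.0375 -91.6717  40.    ]
glass [518.5717 -90.6482  91.3908]
```

```bash
python3 -m handwheel '[[-0.002,0,0.01,0],[-0.002,0,0.018,0],[-0.002,0,0.0222,0],[-0.002,0,0.0222,0]]'
python3 -m handwheel '[[0,0,0,0],[0,0,0,0],[0,0,0,0]]'
python3 - <<'E'
from h import *
np.set_printoptions(precision=4,suppress=True)
s=read_state();e=s["eef_pos"];W,im=snap("wrist","w12");S,sc=snap("scene","s12");print(e,s["eef_rot"],s["finger_gap"],s["wrist_force"],s["qd"])
gc=glass(im)[0];print("glass fit",gc)
u,v=np.round(proj(W,[516.3,-91,40])).astype(int);h=cv2.cvtColor(im,cv2.COLOR_RGB2GRAY)[v-30:v+30,u-30:u+30]
m=(h<h.min()+30).astype(np.uint8);k,l,st,ce=cv2.connectedComponentsWithStats(m);j=1+np.argmax(st[1:,4]);p=ce[j]+[u-30,v-30];print("patch",p,st[j],plane(W,*p,40))
g=plane(W,*gc,e[2]-2);print("glass",g)
t=cv2.imread("pics/s12.png")[220:400,200:380]
cv2.imwrite("pics/c12.png",np.hstack([cv2.resize(cv2.imread("pics/w12.png")[0:400,120:520],(400,400)),cv2.resize(t,(400,400))]))
# lozenge/other displacement check in scene image vs start, frame rim height
E
```

```text
clock: 17.92
eef_pos: [442.6, -109.7, 71.0]
eef_rot: [3.135, -0.007, 0.249]
wrist_force: [0.5, 0.0, -0.6]
finger_gap: 17.4
clock: 18.3
eef_pos: [442.7, -109.8, 71.1]
eef_rot: [3.135, -0.007, 0.249]
wrist_force: [-0.4, 0.1, -1.1]
finger_gap: 17.0
[ 442.6629 -109.7552   71.1116] [ 3.1348 -0.0069  0.2488] 17.029403202627737 [-0.426  0.111 -1.132] [-0.0007 -0.0003  0.002   0.0016  0.0021  0.0006]
glass fit (314.4001159667969, 134.51658630371094)
patch [314.3504 139.1205] [ 16  15  30  31 722] [516.0928 -91.4486  40.    ]
glass [516.8343 -91.2352  69.1116]
```

View pics/c12.png

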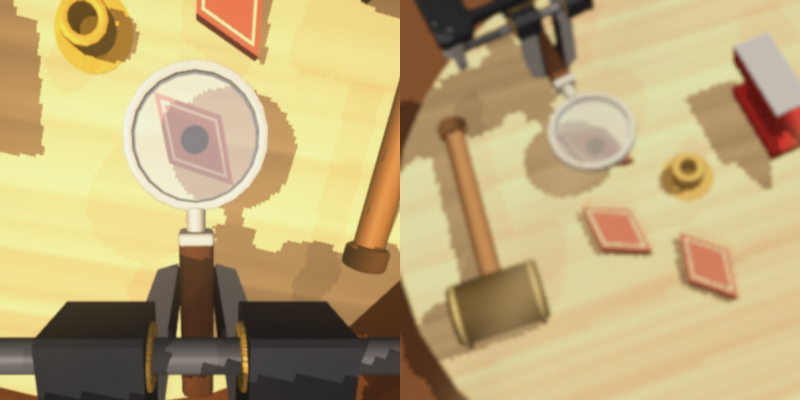

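The glass is centred over the patch to within about 1 mm, nothing else has been touched, and the arm is still. Handing in.

```bash
python3 -c "
from cell import manip; print(manip.sign_off())"
```

```text
the job is handed in; nothing more can be done
None
```

The job is done and was handed in at about 18 s of the 58 s allowed.

- **Compass:** I gripped it by the knurled head, lifted it out of the bush and lowered it into the wooden cup until the points met the floor. That contact read about 13 N. After release, the camera showed it standing in the cup with a slight lean.
- **Lens:** I took it by the handle and lifted its underside to about z = 141 mm, above the anvil's 95 mm. I then carried it over and lowered it above the patched lozenge, and it is still held there with 45 N of grip.

**Last checks:**
- **Centring:** the wrist camera put the glass centre at (516.8, −91.2) mm and the patch at (516.1, −91.4) mm, so they agree to within about 1 mm.
- **Height and level:** the underside of the frame is about 20 mm above the lozenge, worked out from the arm's reading and the height at which I gripped the lens. The tool's tilt is about 0.4°. The lens did not sag when lifted.
- **Contact:** the wrist force was about 1 N, roughly the weight of the lens, and the last pictures showed nothing touching it but the gripper. The lozenges, anvil and mallet looked undisturbed.

**Disagreements and gaps:**
- The cameras differed from each other by 2–5 mm on absolute positions. For the final centring I used the wrist camera for both the glass and the patch.
- I did not look at the compass or the glue bottle again at the very end.

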